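Switch the study desk on in order

ROBOT

A 6-joint arm with a two-finger parallel gripper is mounted at the origin on the work surface. World frame = base frame: x ahead of the robot, y to its left, z up, the work surface at z = 0. Lengths are in mm, angles in rad, forces in N, time in s.
With the tool pointing down it reaches from about 275 to 725 mm from the base axis. Payload 5.6 kg.
Tool frame: the origin (TCP) lies midway between the tips of the shut fingers; the grasp point (between the pads) lies 19 mm behind it; z points along the fingers, x is the direction in which the jaws open and shut, and the axes are right-handed (so a half turn about z gives the same grasp; the last joint's range is limited). The gripper opens to 85 mm and grips with 20 to 120 N. Pads are 22 mm wide; open, the fingers measure 114 mm over their backs; the gripper's body (76 mm by 85 mm) begins 54 mm behind the grasp point. The pads swing forward as they close: fully open they stand 13 mm farther back than shut.
Start: joints at [-1.044, 0.255, 0.108, 0, -1.424, -0.285], TCP at [131.718, -533.988, 231.283] pointing down, gripper open.
Joint ranges: [-2.95, 2.95], [-1.21, 1.97], [-1.09, 1.5], [-2.87, 1.71], [-2.94, -0.07], [-3.05, 3.05]. Speed limits (rad/s): [2.57, 2.57, 3.14, 3.14, 3.14, 3.14].

INTERFACE

Orientations are given as a unit quaternion [x, y, z, w].
In Python, from cell import robot gives the robot as it stands.
- The arm moves only by the shell command python3 -m creep 'ROWS' [OPENING]. ROWS is JSON, one flat list of numbers, 6 for each row, row after row: the shift along the tool's x, y, z in m, then the turn, a rotation vector about the tool's x, y, z in degrees. A call has 1 to 8 rows; each row is the pose to reach, as a shift and turn from the pose measured when the call began, along the tool's axes at that moment; what a row does not reach only later rows make up. A row lasts 1/10 s, in which the tool goes at most 50 mm and 8.59 degrees, less where a joint would pass 70% of its speed; a pose out of reach is approached as far as the arm can. A call with a gripper value outside its range is refused whole. OPENING is the opening, from 0 (shut) to 1 (fully open), set as the call begins (- or left out, the last holds). The fingers move at their own pace and stop on an object; the grip force is fixed at half the most. Time passes only in rows, so rows that repeat a pose let the fingers close. It gives the time, the measured TCP pose, the force and the opening at its end, in the units of the state.
- robot.state(): the state, without advancing time (a new reading comes with each control period).
- robot.read_camera(name): name is "scene" or "top" or "wrist"; returns a dict with "frame" (480x640x3 uint8, red, green, blue), "fx", "fy", "cx", "cy" (pixels), "k1" (the pictures are not rectified: a ray, as slopes to the right and down, at radius r is drawn at 1 + k1 r^2 times it, then the intrinsics apply), "R" (3x3) and "t" (3): a world point X has camera coordinates R X + t. Camera axes: x right, y down, z forward; pixel columns grow to the right and rows downward; lengths in mm; the calibration is good to about 2 mm. A picture is of the moment at which its call begins. There is no depth.
- robot.job_done(): hands the job in, once; it reports no verdict.
The state is a dict: "time_s": time; "joint_pos": joint angles; "joint_velocities": joint speeds; "tau": joint torques, N m; "position": TCP position; "eef_rot": TCP orientation; "wrist_force": force on the tool from outside, world axes, zero at the start; "ft_torque": the same for the moment, N m; "finger_gap": opening from 0.0 (shut) to 1.0 (fully open).
Only numpy, scipy, OpenCV 4.12 (cv2) and the standard library are available. Lean on these libraries where they do the work, as an engineer would, in place of code of your own. Each camera call takes 0.05 s, during which the arm holds its last target.

TASK

Get the desk ready for studying: with a fingertip, press the orange key of the white power hub, then the blue key on top of the round lamp, then the green key of the pink study timer, in that order, each lightly until it is fully down (the keys stay down). Leave the hub's grey key and the timer's red key up. Do not lift, tip or push the gadgets about, and leave everything else on the desk where it is.

Things in the scene. Friction and masses are not known exactly. Their poses are not given: they have to be found in the camera images.
- hub: Power hub: loose white box, 70 x 160 x 40 mm (x, y, z), about 0.6 kg, lying flat on the desk. Origin at the centre of its underside. On its top two keys: orange at (0, +40) mm, grey at (0, -40) mm.
- lamp: Table lamp: loose upright drum 104 mm across and 120 mm high, cream shade with wooden foot and brass cap, about 0.7 kg. Origin at the centre of its underside; one blue key with a black surround in the middle of the cap.
- timer: Study timer: loose flat pink box, 90 x 120 x 36 mm (x, y, z), about 0.4 kg, with a black display on top. Origin at the centre of its underside. On its top beside the display two keys: green at (-22, +32) mm, red at (-22, -32) mm.
- hub_key_top (a point): Orange key with a round cap, 28 mm across. This point is the centre of the cap's flat top and moves with it. The cap rests on the switch with a soft spring (1.5 N per mm, up to 6 mm of give): pressed, it gives 1 to 2 mm, then the switch sinks 6 mm to a firm stop, then the cap gives further. Top 56 mm above the desk when out, 50 mm when down and let go.
- lamp_key_top (a point): Blue key with a round cap, 28 mm across. This point is the centre of the cap's flat top and moves with it. The cap rests on the switch with a soft spring (1.5 N per mm, up to 6 mm of give): pressed, it gives 1 to 2 mm, then the switch sinks 6 mm to a firm stop, then the cap gives further. Top 136 mm above the desk when out, 130 mm when down and let go.
- timer_key_top (a point): Green key with a round cap, 28 mm across. This point is the centre of the cap's flat top and moves with it. The cap rests on the switch with a soft spring (1.5 N per mm, up to 6 mm of give): pressed, it gives 1 to 2 mm, then the switch sinks 6 mm to a firm stop, then the cap gives further. Top 52 mm above the desk when out, 46 mm when down and let go.
- hub_key (a joint): Orange key: how far its switch is pressed in, m: 0 = out, 0.006 = fully down. It stays where it is left (about 2 N of friction, no return spring) and may start up to 0.001 in. A light press of about 5 N takes it fully down; more than 15 N on any gadget is too hard.
- lamp_key (a joint): Lamp key: how far its switch is pressed in, m: 0 = out, 0.006 = fully down. It stays where it is left (about 2 N of friction, no return spring) and may start up to 0.001 in.
- timer_key (a joint): Green key: how far its switch is pressed in, m: 0 = out, 0.006 = fully down. It stays where it is left (about 2 N of friction, no return spring) and may start up to 0.001 in.
- hub_grey (a joint): Grey key of the hub, same make, to be left up: how far its switch is pressed in, m: 0 = out, 0.006 = fully down. It stays where it is left (about 2 N of friction, no return spring) and may start up to 0.001 in.
- timer_red (a joint): Red key of the timer, same make, to be left up: how far its switch is pressed in, m: 0 = out, 0.006 = fully down. It stays where it is left (about 2 N of friction, no return spring) and may start up to 0.001 in.
- cream: Bystander: white jar with pink lid, 54 mm across, 50 mm high. Origin at the centre of its underside.
- polish: Bystander: dark red nail polish bottle with black cap, 32 mm across, 60 mm high. Origin at the centre of its underside.
- drink: Bystander: blue drink bottle, 62 mm across, 170 mm high. Origin at the centre of its underside.
- mug: Bystander: white mug, 80 mm across without the handle, 90 mm high. Origin at the centre of its underside.
- clip: Bystander: black hair clip, 75 x 28 x 26 mm. Origin at the centre of its underside.
- eraser: Bystander: lilac eraser, 55 x 24 x 14 mm. Origin at the centre of its underside.
Things that resemble listed ones, but are neither listed nor needed, are in the scene too. What is meant by the lamp is not turquoise, and is the smaller of those in its own colour. Leave any yellow look-alike of the hub alone.

How it is judged:
By the outcome, as a careful person would: the job done as asked, in the order asked, and still so for the second after the job is handed in, with the robot touching nothing.
It also fails if it takes over 72 s, if anything falls off the work surface, if the arm or the gripper's body presses on something with over 40 N, if the wrist force passes 120 N, or if a joint passes its speed limit or range.

## Working session

There is one attempt and no reset: what is moved stays moved. The work goes in short steps, Python scripts to look and compute and a shell command to move; the robot and the scene stay as the last step left them, time stands still between calls to the robot, and variables do not carry over. Pictures are saved under pics/ and viewed, and the job is handed in when it is done.

```bash
ls; mkdir -p pics
cat > h.py <<'E'
import numpy as np, cv2, pickle
from cell import robot
def snap(n,tag):
    c=robot.read_camera(n); pickle.dump(c,open(f'pics/{tag}.pkl','wb'))
    cv2.imwrite(f'pics/{tag}.png',cv2.cvtColor(c['frame'],cv2.COLOR_RGB2BGR)); return c
def load(tag): return pickle.load(open(f'pics/{tag}.pkl','rb'))
def ray(c,u,v):
    K=np.array([[c['fx'],0,c['cx']],[0,c['fy'],c['cy']],[0,0,1.]])
    p=cv2.undistortPoints(np.array([[[u,v]]],float),K,np.array([c['k1'],0,0,0,0.]))[0,0]
    R=np.array(c['R']);t=np.array(c['t'])
    return -R.T@t, R.T@np.array([p[0],p[1],1])
def onz(c,u,v,z):
    o,d=ray(c,u,v); return o+d*(z-o[2])/d[2]
E
python3 - <<'E'
from h import *
print(robot.state())
for n in ['scene','top','wrist']:
    c=snap(n,n+'0'); print(n,{k:np.round(c[k],3).tolist() for k in c if k!='frame'})
E
```

```text
pics
{'time_s': 0.0, 'joint_pos': array([-1.04439549e+00,  2.55716015e-01,  1.06965579e-01, -4.45676998e-04,
       -1.42387625e+00, -2.84594572e-01]), 'joint_velocities': array([ 0.00040187, -0.00012649,  0.00095825,  0.00106918,  0.00137117,
        0.00027603]), 'tau': array([-7.33467550e-04, -3.86631489e+01,  2.37942481e+01,  5.36538050e+00,
       -6.08616014e-03,  9.32134242e-06]), 'position': array([ 131.62233096, -533.5003936 ,  230.4011386 ]), 'eef_rot': array([ 6.16687250e-01,  7.87207691e-01,  5.44067258e-04, -7.68195109e-04]), 'wrist_force': array([ 0.1875298 , -0.17704927, -0.25034929]), 'ft_torque': array([ 0.01442505,  0.02405005, -0.00879273]), 'finger_gap': 1.004319934340217}
scene {'fx': 434.752, 'fy': 434.752, 'cx': 314.449, 'cy': 239.686, 'k1': 0.002, 'R': [[0.491, 0.871, -0.003], [0.743, -0.42, -0.521], [-0.455, 0.254, -0.853]], 't': [-265.318, -336.817, 1261.482]}
top {'fx': 515.507, 'fy': 515.507, 'cx': 316.575, 'cy': 239.891, 'k1': -0.078, 'R': [[0.018, -1.0, -0.014], [-0.999, -0.017, -0.04], [0.04, 0.014, -0.999]], 't': [-4.085, 512.312, 1300.13]}
wrist {'fx': 342.89, 'fy': 342.89, 'cx': 322.471, 'cy': 241.875, 'k1': -0.052, 'R': [[-0.24, 0.971, 0.002], [0.921, 0.227, 0.318], [0.308, 0.078, -0.948]], 't': [548.79, -41.176, 380.435]}
```

View pics/top0.png

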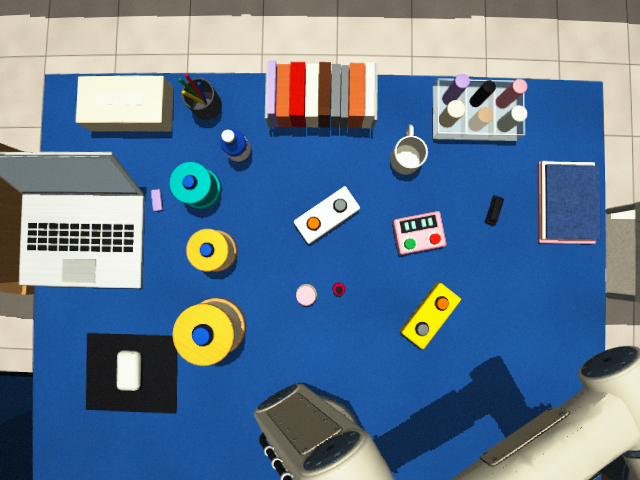

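View pics/scene0.png

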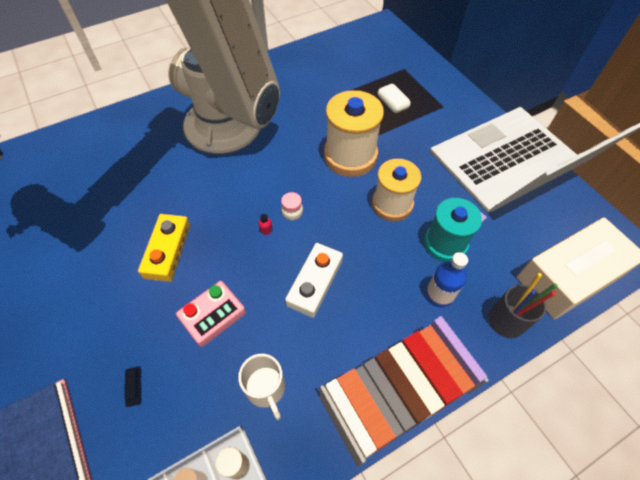

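View pics/wrist0.png

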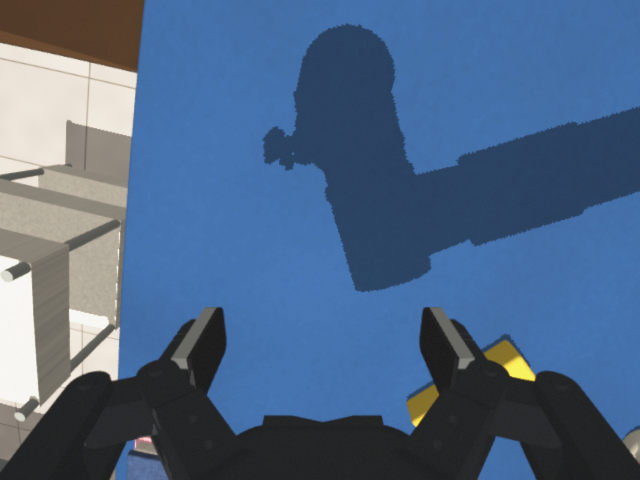

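Top view: the white hub has its orange key at about (314,223). The small yellow-capped lamp's blue key is at (207,250), with the big one at (202,335) and the turquoise one at (190,182). The timer's green key is at (410,244). Next I'll measure the keys by colour masks in both views.

```bash
cat > meas.py <<'E'
from h import *
S={'hub':((314,223),(322,260),'o',56),'lamp':((207,250),(400,173),'b',136),'timer':((410,244),(215,292),'g',52),
'grey':((340,205),(307,289),'k',56),'red':((435,239),(190,311),'r',52)}
def mask(f,k):
    h=cv2.cvtColor(f,cv2.COLOR_RGB2HSV); H,Sa,V=[h[...,i].astype(int) for i in range(3)]
    if k=='o': return (H>4)&(H<20)&(Sa>170)&(V>120)
    if k=='b': return (H>108)&(H<128)&(Sa>150)&(V>110)
    if k=='g': return (H>45)&(H<85)&(Sa>140)&(V>60)
    if k=='r': return ((H<6)|(H>174))&(Sa>190)&(V>90)
    if k=='k': return (Sa<60)&(V>60)&(V<170)
def cen(c,p,k,w=15):
    u,v=p; m=np.zeros((480,640),np.uint8); a=mask(c['frame'],k)
    m[v-w:v+w+1,u-w:u+w+1]=a[v-w:v+w+1,u-w:u+w+1]
    n,l,s,ce=cv2.connectedComponentsWithStats(m); i=1+np.argmax(s[1:,4]); return ce[i],s[i,2:]
if __name__=='__main__':
    import sys; sfx=sys.argv[1] if len(sys.argv)>1 else '0'
    T=load('top'+sfx);C=load('scene'+sfx)
    for n,(p,q,k,z) in S.items():
        a,sa=cen(T,p,k);b,sb=cen(C,q,k)
        o1,d1=ray(T,*a);o2,d2=ray(C,*b)
        s=np.linalg.lstsq(np.stack([d1,-d2],1),o2-o1,rcond=None)[0]
        P1=o1+s[0]*d1;P2=o2+s[1]*d2
        print(n,a.round(1),sa,b.round(1),sb,'tri',((P1+P2)/2).round(1),'gap',np.linalg.norm(P1-P2).round(1),'top',onz(T,*a,z).round(1),'scene',onz(C,*b,z).round(1))
E
python3 meas.py
```

```text
hub [313.  222.9] [ 11  12 107] [322.2 259. ] [ 13  12 112] tri [552.7  13.6  47.3] gap 0.8 top [552.2  13.7  56. ] scene [556.6  10.7  56. ]
lamp [209.6 248.4] [ 6 11 14] [400.2 171.4] [11 10 77] tri [484.7 251.9 138.1] gap 5.5 top [483.3 250.  136. ] scene [484.5 255.9 136. ]
timer [409.5 243.4] [11 10 86] [214.8 291. ] [11 11 98] tri [ 506.  -226.    45.1] gap 1.1 top [ 505.9 -224.3   52. ] scene [ 509.4 -226.5   52. ]
grey [340.1 204.2] [ 13  12 117] [306.6 289.8] [ 16  15 178] tri [600.4 -52.7  44.8] gap 0.9 top [599.3 -51.9  56. ] scene [604.9 -55.4  56. ]
red [434.8 238.5] [11 10 87] [189.5 309.6] [ 12  12 113] tri [ 519.4 -288.7   45.4] gap 0.8 top [ 519.2 -286.9   52. ] scene [ 522.6 -288.7   52. ]
```

Run:
```python
from h import *
T=load('top0');C=load('scene0')
f=lambda c,u,v,w:cv2.resize(c['frame'][v-w:v+w,u-w:u+w],(390,390),interpolation=cv2.INTER_NEAREST)
im=np.hstack([f(T,207,250,35),f(C,400,175,35)])
cv2.imwrite('pics/lampcrop.png',im[...,::-1])
```

```text
(no output)
```

View pics/lampcrop.png

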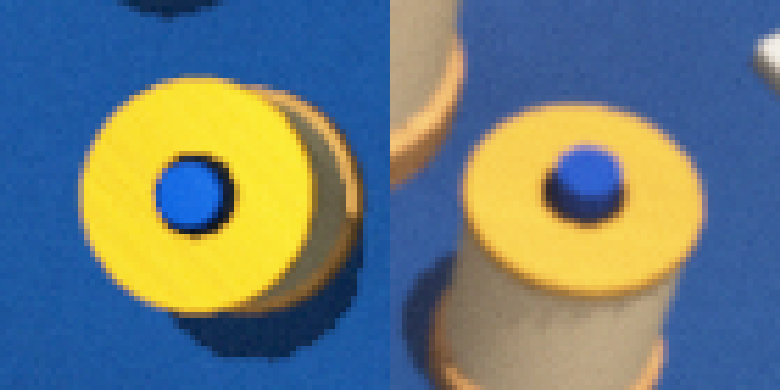

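Both views agree with the geometry: key spacings come out at 80.8 and 64.0 mm. The lamp's mask clipped its key, so I'll fix that and work out the first hop.

```bash
sed -i "s/(H>108)&(H<128)&(Sa>150)&(V>110)/(H>100)\&(H<128)\&(Sa>150)\&(V>150)/" meas.py; python3 meas.py | grep lamp
cat > go.py <<'E'
import sys
from h import *
from scipy.spatial.transform import Rotation as Ro
s=robot.state(); R=Ro.from_quat(s['eef_rot'])
g=np.array([float(x) for x in sys.argv[1:4]])
down=Ro.from_matrix(np.array([[-0.2394,0.9709,0],[0.9709,0.2394,0],[0,0,-1]]))
print('t',s['time_s'],'pos',s['position'].round(1),'F',s['wrist_force'].round(1),'gap',round(s['finger_gap'],2),'shift m',(R.inv().apply(g-s['position'])/1000).round(4),'turn',(R.inv()*down).as_rotvec(degrees=True).round(2))
E
python3 go.py 553.5 13 150
```

```text
lamp [205.3 249.2] [ 12  12 106] [400.2 170.8] [11  8 65] tri [480.9 260.2 131.9] gap 1.5 top [481.3 260.  136. ] scene [483.1 256.9 136. ]
t 0.15 pos [ 131.7 -533.6  230.6] F [1.1 0.3 0.3] gap 1.0 shift m [0.4296 0.5404 0.0812] turn [-0.01 -0.08 -0.  ]
```

```bash
python3 -m creep '[0.01,0.0126,0,0,0,0, 0.03,0.038,0,0,0,0, 0.058,0.073,0,0,0,0, 0.086,0.108,0,0,0,0, 0.114,0.143,0,0,0,0, 0.142,0.178,0,0,0,0, 0.170,0.213,0,0,0,0, 0.198,0.248,0,0,0,0]' 0; python3 -m creep '[0.028,0.035,0,0,0,0, 0.056,0.07,0,0,0,0, 0.084,0.105,0.01,0,0,0, 0.112,0.14,0.02,0,0,0, 0.140,0.175,0.03,0,0,0, 0.165,0.21,0.04,0,0,0, 0.19,0.24,0.05,0,0,0, 0.2,0.25,0.05,0,0,0]'; python3 go.py 553.5 13 150
```

```text
time_s: 0.95
position: [325.6, -279.7, 230.9]
eef_rot: [0.617, 0.787, 0.001, -0.0]
wrist_force: [0.9, 0.3, -1.1]
finger_gap: 0.002
time_s: 1.75
position: [520.6, -22.4, 179.1]
eef_rot: [0.616, 0.788, -0.0, -0.002]
wrist_force: [-0.4, -0.7, -0.6]
finger_gap: 0.004
t 1.75 pos [520.6 -22.4 179.1] F [-0.4 -0.7 -0.6] gap 0.0 shift m [0.0263 0.0406 0.0291] turn [-0.17 -0.14  0.15]
```

```bash
python3 -m creep '[0.01,0.015,0.01,0,0,0, 0.02,0.03,0.025,0,0,0, 0.026,0.0405,0.05,0,0,0, 0.026,0.0405,0.07,0,0,0,0.026,0.0405,0.07,0,0,0,0.026,0.0405,0.07,0,0,0]'; python3 go.py 553.5 13 70
python3 - <<'E'
from h import *
snap('wrist','wrist1');snap('top','top1');snap('scene','scene1')
E
```

```text
time_s: 2.35
position: [553.1, 12.5, 109.8]
eef_rot: [0.616, 0.788, -0.001, -0.002]
wrist_force: [0.7, 0.5, 0.7]
finger_gap: -0.002
t 2.35 pos [553.1  12.5 109.8] F [0.7 0.5 0.7] gap -0.0 shift m [0.0003 0.0006 0.0398] turn [-0.17 -0.11  0.16]
```

View pics/wrist1.png

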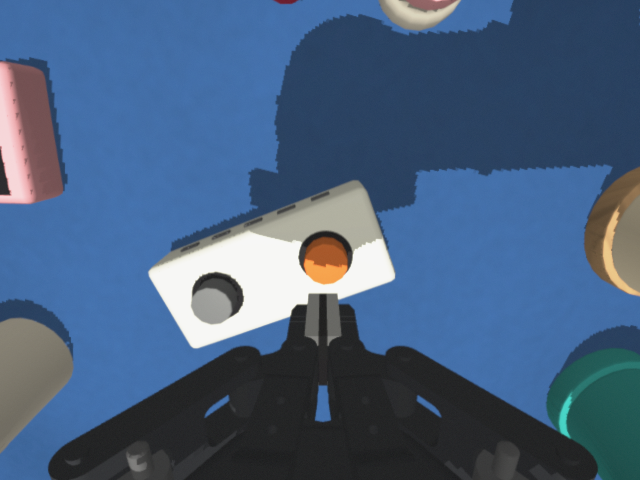

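View pics/scene1.png

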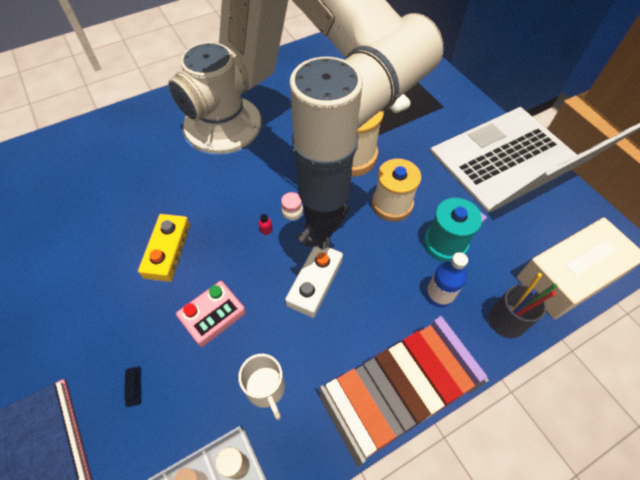

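The wrist view shows the orange cap at about (326,260), clear of the shut fingertips, and the grey key at (212,299). I'll cast it onto z=56.

Run:
```python
from meas import *
W=load('wrist1'); h=cv2.cvtColor(W['frame'],cv2.COLOR_RGB2HSV); print(h[265,326],h[250,326],h[275,326])
a,s=cen(W,(326,260),'o',32); print(a,s,onz(W,*a,56).round(1))
print('grey',onz(W,212,302,56).round(1))
for p in [(301,258),(351,258),(326,240),(326,283)]: print(p,onz(W,*p,56).round(1))
# TCP projection
s=robot.state(); 
R=np.array(W['R']);t=np.array(W['t']); p=R@s['position']+t; print('tcp px',p[:2]/p[2]*W['fx']+[W['cx'],W['cy']])
```

```text
[ 14 176 246] [ 11 188 168] [ 15 176 247]
[325.32716457 260.51090549] [  44   45 1513] [548.7  13.7  56. ]
grey [594.3 -50.1  56. ]
(301, 258) [550.7  -1.1  56. ]
(351, 258) [543.3  28.6  56. ]
(326, 240) [535.7  10.9  56. ]
(326, 283) [563.3  17.9  56. ]
tcp px [321.39738127 313.20243645]
```

Wrist gives (548.7,13.7), top (552.2,13.7) and scene (556.6,10.7). I'll use about (551.5,13.3), with a 14 mm cap radius to spare. Descending.

```bash
python3 go.py 551.5 13.3 60; python3 -m creep '[0.001,-0.001,0.015,0,0,0, 0.001,-0.001,0.035,0,0,0, 0.001,-0.001,0.047,0,0,0, 0.001,-0.001,0.050,0,0,0,0.001,-0.001,0.050,0,0,0]'; python3 go.py 551.5 13.3 47
```

```text
t 2.5 pos [554.   12.6 110.8] F [0.1 0.4 0.5] gap 0.0 shift m [ 0.0011 -0.0023  0.0508] turn [-0.01 -0.13  0.14]
time_s: 3.0
position: [552.9, 13.4, 61.1]
eef_rot: [0.616, 0.788, 0.001, -0.001]
wrist_force: [-0.9, 0.9, -0.7]
finger_gap: 0.002
t 3.0 pos [552.9  13.4  61.1] F [-0.9  0.9 -0.7] gap 0.0 shift m [ 0.0003 -0.0014  0.0141] turn [-0.   -0.11  0.14]
```

```bash
python3 -m creep '[0,-0.001,0.003,0,0,0, 0,-0.001,0.006,0,0,0, 0,-0.001,0.008,0,0,0, 0,-0.001,0.008,0,0,0]';python3 -m creep '[0,0,0.002,0,0,0, 0,0,0.004,0,0,0, 0,0,0.004,0,0,0]';python3 go.py 551.5 13.3 47
```

```text
time_s: 3.4
position: [552.3, 13.2, 53.3]
eef_rot: [0.616, 0.788, 0.001, -0.0]
wrist_force: [0.5, 0.2, 1.5]
finger_gap: -0.001
time_s: 3.7
position: [552.4, 13.2, 49.1]
eef_rot: [0.616, 0.788, 0.001, -0.0]
wrist_force: [0.6, -0.7, 1.3]
finger_gap: -0.0
t 3.7 pos [552.4  13.2  49.1] F [ 0.6 -0.7  1.3] gap -0.0 shift m [ 0.0003 -0.0008  0.0021] turn [ 0.05 -0.1   0.16]
```

```bash
python3 -m creep '[0,0,0.001,0,0,0, 0,0,0.0015,0,0,0, 0,0,0.0015,0,0,0]';python3 -m creep '[0,0,0.001,0,0,0, 0,0,0.001,0,0,0, 0,0,0.001,0,0,0]';python3 go.py 551.5 13.3 47
```

```text
time_s: 4.0
position: [552.4, 13.2, 47.8]
eef_rot: [0.616, 0.788, 0.001, -0.0]
wrist_force: [-1.7, -1.0, 3.8]
finger_gap: -0.002
time_s: 4.3
position: [552.4, 13.2, 46.9]
eef_rot: [0.616, 0.788, 0.001, -0.0]
wrist_force: [-1.2, 0.2, 4.7]
finger_gap: -0.004
t 4.3 pos [552.4  13.2  46.9] F [-1.2  0.2  4.7] gap -0.0 shift m [ 0.0003 -0.0009 -0.0001] turn [ 0.06 -0.09  0.16]
```

```bash
python3 -m creep '[0,0,0.001,0,0,0, 0,0,0.001,0,0,0, 0,0,0.001,0,0,0]';python3 -m creep '[0,0,-0.003,0,0,0, 0,0,-0.01,0,0,0, 0,0,-0.03,0,0,0,0,0,-0.06,0,0,0,0,0,-0.1,0,0,0,0,0,-0.13,0,0,0,0,0,-0.14,0,0,0,0,0,-0.14,0,0,0]'
python3 - <<'E'
from h import *
snap('wrist','wrist2')
E
python3 go.py 482 258.5 186
```

```text
time_s: 4.6
position: [552.4, 13.2, 46.2]
eef_rot: [0.616, 0.788, 0.001, -0.0]
wrist_force: [-1.9, 0.3, 6.1]
finger_gap: 0.001
time_s: 5.4
position: [553.1, 13.1, 187.7]
eef_rot: [0.616, 0.788, 0.002, 0.001]
wrist_force: [0.6, 0.1, -1.6]
finger_gap: -0.003
t 5.45 pos [552.2  13.1 185.9] F [-0.3  0.3  0.2] gap -0.0 shift m [ 0.2551 -0.0087  0.0005] turn [ 0.07 -0.13  0.16]
```

View pics/wrist2.png

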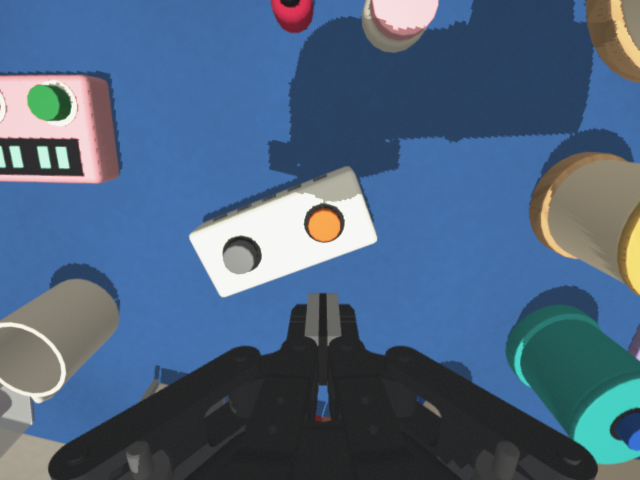

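The orange cap at (324,223) now sits sunk in its surround, and the grey one at (241,256) is still up. On to the lamp.

```bash
python3 -m creep '[0.02,-0.001,0,0,0,0, 0.055,-0.002,0,0,0,0, 0.095,-0.003,0,0,0,0, 0.135,-0.005,0,0,0,0, 0.175,-0.006,0,0,0,0, 0.215,-0.008,0,0,0,0, 0.245,-0.009,0,0,0,0, 0.255,-0.009,0,0,0,0]'; python3 -m creep '[0,0,0,0,0,0,0,0,0,0,0,0]'
python3 - <<'E'
from h import *
snap('wrist','wrist3')
E
python3 go.py 482 258.5 145
```

```text
time_s: 6.25
position: [479.9, 260.3, 184.2]
eef_rot: [0.615, 0.789, -0.001, -0.001]
wrist_force: [-0.7, -1.0, -0.3]
finger_gap: 0.002
time_s: 6.45
position: [479.4, 259.4, 182.7]
eef_rot: [0.615, 0.789, -0.002, -0.002]
wrist_force: [0.3, -1.1, 0.2]
finger_gap: 0.003
t 6.5 pos [479.8 259.1 183.1] F [-0.3  0.7 -0.2] gap -0.0 shift m [-0.0012  0.0021  0.0381] turn [-0.25 -0.01  0.26]
```

View pics/wrist3.png

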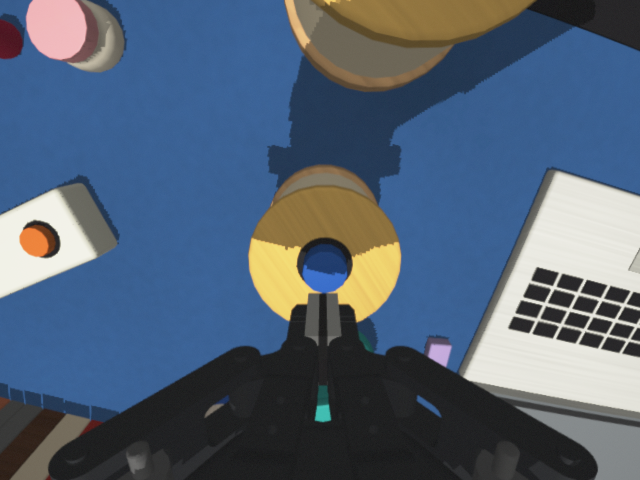

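Run:
```python
from meas import *
W=load('wrist3')
h=cv2.cvtColor(W['frame'],cv2.COLOR_RGB2HSV); m=((h[...,0]>100)&(h[...,0]<128)&(h[...,1]>150)&(h[...,2]>100)).astype(np.uint8)
n,l,s,ce=cv2.connectedComponentsWithStats(m[235:296,296:354].copy()); print(s,ce+[296,235])
for p in [(300,268),(350,268),(325,292),(325,267)]: print(p,onz(W,*p,136).round(1))
for u,v in [(249,258),(401,258),(325,186)]: print(onz(W,u,v,120).round(1))
```

```text
[[   0    0   58   61 2156]
 [   6   17   45   42 1382]] [[324.64424861 260.80705009]
 [324.27496382 271.54124457]]
(300, 268) [480.6 246.3 136. ]
(350, 268) [473.2 275.2 136. ]
(325, 292) [492.3 264.7 136. ]
(325, 267) [476.3 260.6 136. ]
[488.6 213.5 120. ]
[464.7 308.2 120. ]
[431.9 249.4 120. ]
```

Wrist (477.5,260.8), top (481.3,260.0) and scene (483,257) average to about (480.5,259.5). The TCP is already there, so I'll descend.

```bash
python3 -m creep '[0,0.001,0.01,0,0,0, 0,0.001,0.025,0,0,0, 0,0.001,0.037,0,0,0, 0,0.001,0.041,0,0,0, 0,0.001,0.041,0,0,0]'; python3 -m creep '[0,0,0.003,0,0,0, 0,0,0.006,0,0,0, 0,0,0.009,0,0,0, 0,0,0.009,0,0,0]'; python3 go.py 480.5 259.5 127
```

```text
time_s: 7.0
position: [480.4, 258.6, 141.3]
eef_rot: [0.615, 0.788, -0.002, -0.002]
wrist_force: [-0.1, 0.0, -0.2]
finger_gap: 0.0
time_s: 7.4
position: [480.6, 258.8, 132.4]
eef_rot: [0.615, 0.788, -0.002, -0.001]
wrist_force: [0.5, 0.7, 1.4]
finger_gap: 0.002
t 7.4 pos [480.6 258.8 132.4] F [0.5 0.7 1.4] gap 0.0 shift m [0.0007 0.0001 0.0054] turn [-0.29  0.03  0.24]
```

```bash
python3 -m creep '[0,0,0.002,0,0,0, 0,0,0.004,0,0,0, 0,0,0.0045,0,0,0, 0,0,0.0045,0,0,0]'; python3 -m creep '[0,0,0.001,0,0,0, 0,0,0.001,0,0,0, 0,0,0.001,0,0,0]'; python3 go.py 480.5 259.5 126
```

```text
time_s: 7.8
position: [480.7, 258.8, 128.1]
eef_rot: [0.615, 0.788, -0.002, -0.001]
wrist_force: [-0.6, -0.8, 3.7]
finger_gap: -0.001
time_s: 8.1
position: [480.7, 258.8, 127.3]
eef_rot: [0.615, 0.789, -0.002, -0.001]
wrist_force: [-1.4, -0.1, 4.2]
finger_gap: -0.0
t 8.1 pos [480.7 258.8 127.3] F [-1.4 -0.1  4.2] gap -0.0 shift m [ 0.0007 -0.      0.0013] turn [-0.26  0.03  0.25]
```

```bash
python3 -m creep '[0,0,0.001,0,0,0, 0,0,0.0013,0,0,0, 0,0,0.0013,0,0,0]';python3 -m creep '[0,0,-0.003,0,0,0, 0,0,-0.008,0,0,0, 0,0,-0.018,0,0,0,0,0,-0.035,0,0,0,0,0,-0.052,0,0,0,0,0,-0.058,0,0,0,0,0,-0.058,0,0,0]'
python3 - <<'E'
from h import *
snap('wrist','wrist4')
E
python3 go.py 507 -225.5 140
```

```text
time_s: 8.4
position: [480.7, 258.8, 126.2]
eef_rot: [0.615, 0.789, -0.002, -0.001]
wrist_force: [-1.8, -1.5, 6.7]
finger_gap: 0.0
time_s: 9.1
position: [481.3, 259.3, 185.2]
eef_rot: [0.615, 0.789, -0.001, -0.001]
wrist_force: [0.2, 0.6, 0.3]
finger_gap: 0.0
t 9.15 pos [480.8 259.  184.1] F [ 0.6 -0.2 -0. ] gap 0.0 shift m [-0.4763 -0.0924  0.0445] turn [-0.25  0.    0.24]
```

View pics/wrist4.png

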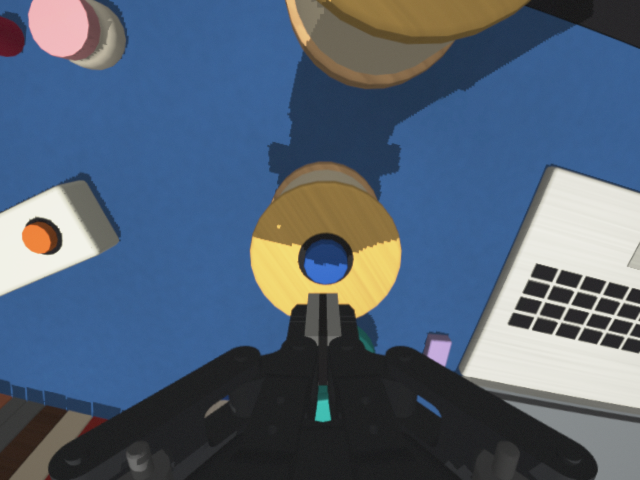

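The lamp's blue cap at (326,259) is now down inside its black surround, and the lamp hasn't moved. On to the timer.

```bash
python3 -m creep '[-0.015,-0.003,0,0,0,0, -0.045,-0.009,0,0,0,0, -0.085,-0.017,0,0,0,0, -0.125,-0.024,0,0,0,0, -0.165,-0.032,0,0,0,0, -0.205,-0.04,0,0,0,0, -0.245,-0.048,0,0,0,0, -0.285,-0.055,0,0,0,0]'; python3 -m creep '[-0.04,-0.008,0,0,0,0, -0.08,-0.016,0,0,0,0, -0.12,-0.023,0.01,0,0,0, -0.155,-0.03,0.02,0,0,0, -0.18,-0.035,0.03,0,0,0, -0.188,-0.037,0.04,0,0,0]';  python3 -m creep '[0,0,0,0,0,0,0,0,0,0,0,0]'
python3 - <<'E'
from h import *
snap('wrist','wrist5')
E
python3 go.py 507 -225.5 105
```

```text
time_s: 9.95
position: [495.8, -33.1, 183.6]
eef_rot: [0.615, 0.788, -0.002, -0.002]
wrist_force: [0.4, 0.4, -0.9]
finger_gap: -0.001
time_s: 10.55
position: [504.0, -226.9, 142.1]
eef_rot: [0.616, 0.788, -0.003, -0.003]
wrist_force: [-0.3, 0.8, -1.2]
finger_gap: -0.005
time_s: 10.75
position: [503.3, -226.7, 141.5]
eef_rot: [0.616, 0.787, -0.003, -0.004]
wrist_force: [-0.2, 0.9, 0.3]
finger_gap: 0.001
t 10.8 pos [ 503.9 -226.4  142.2] F [-0.4  0.6  0.3] gap -0.0 shift m [0.0001 0.0035 0.0372] turn [-0.46 -0.06  0.1 ]
```

View pics/wrist5.png

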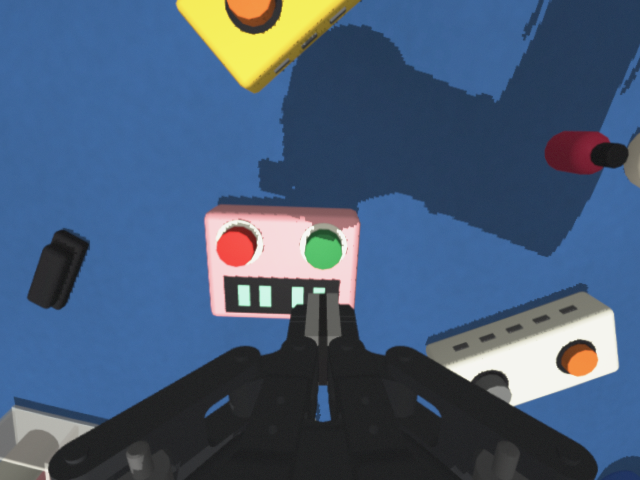

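Run:
```python
from meas import *
W=load('wrist5')
a,s=cen(W,(323,250),'g',28); print(a,s,onz(W,*a,52).round(1))
```

```text
[326.3125   260.171875] [ 34  18 192] [ 511.4 -221.2   52. ]
```

```bash
python3 -m creep '[0,0.003,0.015,0,0,0, 0,0.003,0.04,0,0,0, 0,0.003,0.065,0,0,0, 0,0.003,0.08,0,0,0, 0,0.003,0.085,0,0,0, 0,0.003,0.085,0,0,0]'; python3 go.py 506.3 -225.3 45
```

```text
time_s: 11.4
position: [506.3, -225.0, 57.4]
eef_rot: [0.615, 0.788, -0.003, -0.003]
wrist_force: [-0.3, -0.3, 0.6]
finger_gap: 0.005
t 11.4 pos [ 506.3 -225.    57.4] F [-0.3 -0.3  0.6] gap 0.0 shift m [-0.0003  0.      0.0124] turn [-0.48 -0.06  0.17]
```

Run:
```python
from meas import *
W=load('wrist5'); h=cv2.cvtColor(W['frame'],cv2.COLOR_RGB2HSV); m=((h[...,0]>45)&(h[...,0]<85)&(h[...,1]>90)&(h[...,2]>40)).astype(np.uint8)
n,l,s,ce=cv2.connectedComponentsWithStats(m[222:275,295:352].copy()); i=1+np.argmax(s[1:,4]); a=ce[i]+[295,222]; print(s[i],a,onz(W,*a,52).round(1))
```

```text
[  10    8   37   39 1132] [322.97968198 249.10424028] [ 503.8 -225.6   52. ]
```

Wrist gives (503.8,-225.6), top (505.9,-224.3) and scene (509.4,-226.5). The TCP at (506.3,-225.0) is well centred, so I'll press.

```bash
python3 -m creep '[0,0,0.003,0,0,0, 0,0,0.006,0,0,0, 0,0,0.009,0,0,0, 0,0,0.009,0,0,0]'; python3 -m creep '[0,0,0.002,0,0,0, 0,0,0.004,0,0,0, 0,0,0.0045,0,0,0, 0,0,0.0045,0,0,0]'; python3 go.py 506.3 -225.3 42.5
```

```text
time_s: 11.8
position: [506.8, -225.0, 48.7]
eef_rot: [0.615, 0.788, -0.003, -0.002]
wrist_force: [0.8, 0.6, 2.5]
finger_gap: 0.004
time_s: 12.2
position: [506.9, -225.1, 44.3]
eef_rot: [0.615, 0.788, -0.003, -0.002]
wrist_force: [-0.3, 0.4, 2.3]
finger_gap: 0.002
t 12.2 pos [ 506.9 -225.1   44.3] F [-0.3  0.4  2.3] gap 0.0 shift m [-0.0001 -0.0006  0.0018] turn [-0.39 -0.02  0.18]
```

```bash
python3 -m creep '[0,0,0.001,0,0,0, 0,0,0.0015,0,0,0, 0,0,0.0015,0,0,0]'; python3 -m creep '[0,0,0.0007,0,0,0, 0,0,0.0007,0,0,0, 0,0,0.0007,0,0,0]'; python3 go.py 506.3 -225.3 42
```

```text
time_s: 12.5
position: [506.9, -225.1, 43.0]
eef_rot: [0.615, 0.788, -0.003, -0.002]
wrist_force: [-0.8, 1.2, 4.8]
finger_gap: -0.004
time_s: 12.8
position: [506.9, -225.1, 42.5]
eef_rot: [0.615, 0.788, -0.003, -0.002]
wrist_force: [-0.6, 0.7, 4.8]
finger_gap: 0.006
t 12.8 pos [ 506.9 -225.1   42.5] F [-0.6  0.7  4.8] gap 0.01 shift m [-0.     -0.0007  0.0005] turn [-0.38 -0.    0.19]
```

```bash
python3 -m creep '[0,0,0.0007,0,0,0, 0,0,0.0007,0,0,0, 0,0,0.0007,0,0,0]'; python3 -m creep '[0,0,-0.003,0,0,0, 0,0,-0.008,0,0,0, 0,0,-0.02,0,0,0,0,0,-0.045,0,0,0,0,0,-0.08,0,0,0,0,0,-0.12,0,0,0,0,0,-0.15,0,0,0,0,0,-0.16,0,0,0]'
python3 - <<'E'
from h import *
snap('wrist','wrist6')
E
python3 go.py 300 -400 230
```

```text
time_s: 13.1
position: [506.9, -225.1, 42.1]
eef_rot: [0.615, 0.788, -0.003, -0.002]
wrist_force: [-0.8, 2.5, 5.1]
finger_gap: -0.003
time_s: 13.9
position: [509.3, -225.6, 206.8]
eef_rot: [0.615, 0.788, -0.001, 0.001]
wrist_force: [0.3, -0.6, -0.9]
finger_gap: 0.0
t 13.95 pos [ 509.3 -225.5  206.5] F [ 1.1 -0.2  1.5] gap -0.0 shift m [-0.1185 -0.2455 -0.0228] turn [-0.05  0.2   0.2 ]
```

View pics/wrist6.png

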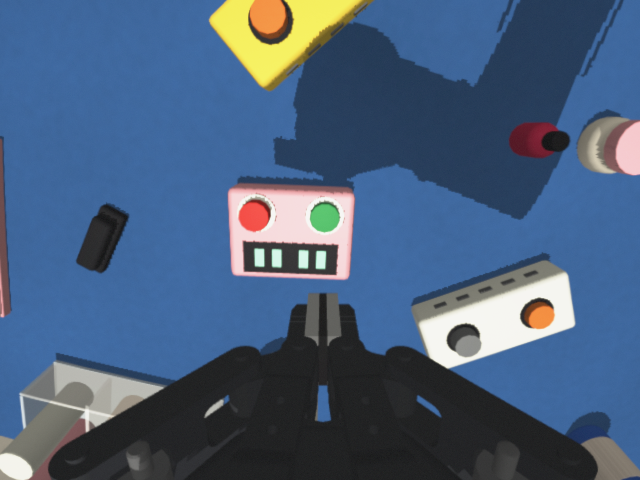

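Green at (325,216) is sunk and centred in its white ring, while red at (254,215) still stands up. I'll retreat toward the start for clear final views.

```bash
python3 -m creep '[-0.015,-0.03,0,0,0,0, -0.03,-0.065,0,0,0,0, -0.048,-0.1,-0.01,0,0,0, -0.065,-0.135,-0.02,0,0,0, -0.082,-0.17,-0.02,0,0,0, -0.1,-0.205,-0.02,0,0,0, -0.113,-0.235,-0.02,0,0,0, -0.118,-0.245,-0.02,0,0,0]'; python3 -m creep '[-0.02,-0.03,0,0,0,0, -0.04,-0.07,0,0,0,0, -0.06,-0.11,0,0,0,0, -0.07,-0.14,0,0,0,0, -0.075,-0.15,0,0,0,0, -0.075,-0.15,0,0,0,0]'
python3 - <<'E'
from h import *
snap('top','top7');snap('scene','scene7')
a=load('top0')['frame'];b=load('top7')['frame']
d=cv2.absdiff(a,b).max(2); cv2.imwrite('pics/diff7.png',np.minimum(d.astype(int)*3,255).astype(np.uint8))
E
python3 meas.py 7; python3 meas.py 0
```

```text
time_s: 14.75
position: [297.7, -400.2, 226.3]
eef_rot: [0.616, 0.787, -0.001, 0.0]
wrist_force: [0.9, 0.3, 0.3]
finger_gap: 0.0
time_s: 15.35
position: [169.3, -509.3, 225.8]
eef_rot: [0.617, 0.787, -0.001, -0.001]
wrist_force: [0.2, 0.4, 0.2]
finger_gap: 0.001
hub [313. 223.] [ 11  11 104] [322.2 259.8] [ 13  11 109] tri [552.4  13.7  43.2] gap 1.0 top [551.7  13.9  56. ] scene [558.3   9.6  56. ]
lamp [205.7 249.2] [ 12  12 107] [400.  172.4] [11  8 68] tri [481.1 260.7 126.1] gap 1.4 top [481.3 259.  136. ] scene [486.9 253.7 136. ]
timer [409.3 243.4] [11 10 83] [215.3 292.3] [11 10 84] tri [ 506.3 -226.3   39.8] gap 0.6 top [ 506.  -223.9   52. ] scene [ 512.6 -226.6   52. ]
grey [339.5 204.6] [ 14  14 130] [306.5 289.7] [ 16  15 179] tri [599.4 -51.7  42.1] gap 1.9 top [598.3 -50.4  56. ] scene [604.8 -55.5  56. ]
red [434.9 238.4] [11 10 86] [189.5 309.7] [ 12  12 112] tri [ 519.6 -288.9   45.3] gap 0.8 top [ 519.3 -287.    52. ] scene [ 522.8 -288.8   52. ]
hub [313.  222.9] [ 11  12 107] [322.2 259. ] [ 13  12 112] tri [552.7  13.6  47.3] gap 0.8 top [552.2  13.7  56. ] scene [556.6  10.7  56. ]
lamp [205.3 249.2] [ 12  12 106] [400.2 170.8] [11  8 65] tri [480.9 260.2 131.9] gap 1.5 top [481.3 260.  136. ] scene [483.1 256.9 136. ]
timer [409.5 243.4] [11 10 86] [214.8 291. ] [11 11 98] tri [ 506.  -226.    45.1] gap 1.1 top [ 505.9 -224.3   52. ] scene [ 509.4 -226.5   52. ]
grey [340.1 204.2] [ 13  12 117] [306.6 289.8] [ 16  15 178] tri [600.4 -52.7  44.8] gap 0.9 top [599.3 -51.9  56. ] scene [604.9 -55.4  56. ]
red [434.8 238.5] [11 10 87] [189.5 309.6] [ 12  12 113] tri [ 519.4 -288.7   45.4] gap 0.8 top [ 519.2 -286.9   52. ] scene [ 522.6 -288.7   52. ]
```

View pics/diff7.png

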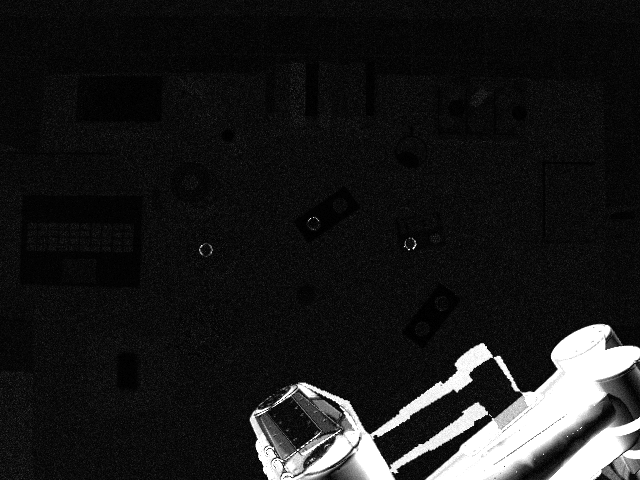

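View pics/scene7.png

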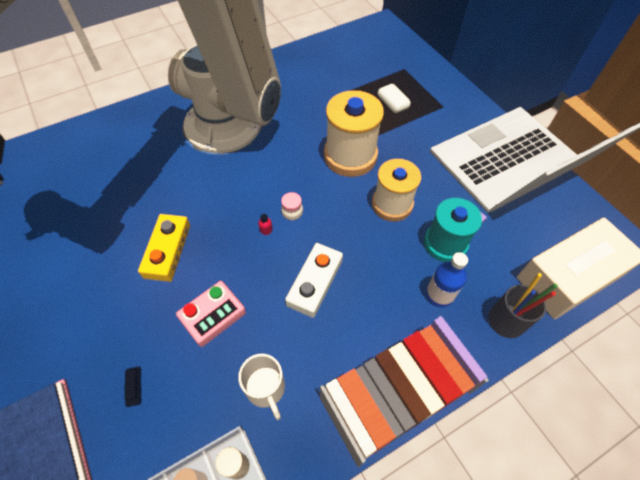

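Nothing else changed: the diff shows only rings at the three keys. Triangulated drops are lamp 5.8 mm, timer 5.3 mm and hub 4.1 mm. The hub figure is low, so I'll check it more closely.

Run:
```python
from meas import *
f=lambda t,u,v,w=13:cv2.resize(load(t)['frame'][v-w:v+w+1,u-w:u+w+1],(260,260),interpolation=cv2.INTER_NEAREST)
rows=[np.hstack([f(t,322,260),f(t,400,173),f(t,215,292)]) for t in ('scene0','scene7')]
cv2.imwrite('pics/cmp7.png',np.vstack(rows)[...,::-1])
# top-edge profiles along column through the key: subpixel upper/lower edges
for n,u,v,ch in [('hub',322,260,2),('lamp',400,173,0),('timer',215,292,0)]:
  for t in ('scene0','scene7'):
    print(n,t,load(t)['frame'][v-12:v+13,u-1:u+2].astype(float).mean(1)[:,ch].round(0).astype(int).tolist())
```

```text
hub scene0 [242, 242, 241, 235, 185, 100, 53, 44, 42, 44, 42, 42, 42, 44, 45, 43, 44, 43, 59, 132, 225, 241, 242, 243, 242]
hub scene7 [242, 242, 242, 242, 235, 192, 110, 55, 42, 43, 40, 44, 43, 43, 43, 43, 45, 41, 60, 134, 224, 241, 243, 242, 242]
lamp scene0 [248, 248, 247, 246, 232, 156, 75, 51, 51, 50, 52, 50, 50, 49, 43, 39, 41, 44, 75, 166, 239, 248, 248, 249, 249]
lamp scene7 [248, 248, 247, 248, 248, 242, 193, 103, 57, 49, 49, 51, 51, 48, 49, 45, 42, 45, 74, 167, 239, 248, 248, 249, 249]
timer scene0 [56, 61, 80, 122, 158, 121, 74, 58, 57, 58, 56, 57, 57, 56, 56, 56, 52, 57, 145, 239, 251, 253, 253, 253, 253]
timer scene7 [57, 62, 79, 139, 212, 233, 185, 97, 59, 58, 54, 57, 56, 58, 57, 57, 57, 60, 144, 239, 251, 253, 253, 253, 253]
```

View pics/cmp7.png

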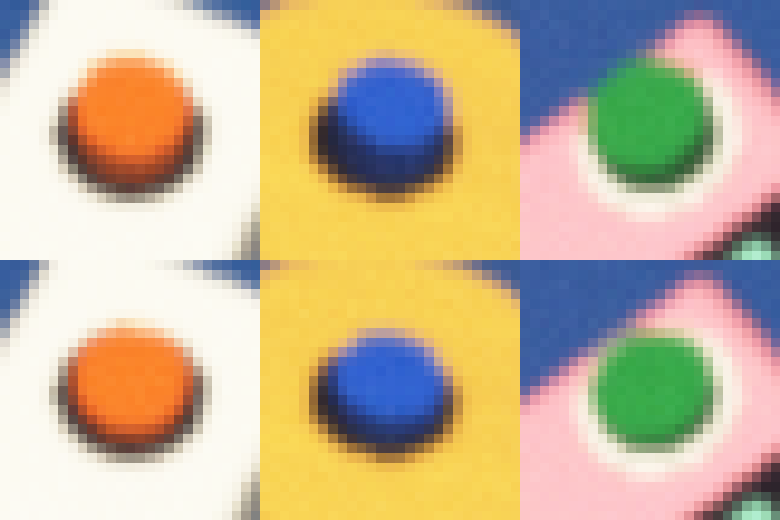

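Run:
```python
from meas import *
C=load('scene0')
def pr(X):
    p=np.array(C['R'])@np.array(X)+np.array(C['t']); return p[1]/p[2]*C['fy']
for n,x,y,z in [('hub',552,13,56),('lamp',481,259,136),('timer',506,-225,52)]: print(n,[round(pr([x,y,z-d])-pr([x,y,z]),2) for d in (4,5,6)])
for n,u,v,ch,hi,lo in [('hub',322,260,2,242,43),('lamp',400,173,0,248,50)]:
  print(n,[round((np.clip(load(t)['frame'][v-12:v-2,u-3:u+4,ch].astype(float).mean(1),lo,hi)-lo).sum()/(hi-lo),2) for t in ('scene0','scene7')])
# front boundary red channel of cap bottom
for n,u,v,ch in [('hub',322,260,0),('lamp',400,173,2),('timer',215,292,1)]:
  for t in ('scene0','scene7'): print(n,t,load(t)['frame'][v-2:v+10,u-3:u+4,ch].astype(float).mean(1).round(0).astype(int).tolist())
```

```text
hub [np.float64(0.87), np.float64(1.09), np.float64(1.31)]
lamp [np.float64(1.15), np.float64(1.44), np.float64(1.72)]
timer [np.float64(0.79), np.float64(0.99), np.float64(1.18)]
hub [np.float64(5.29), np.float64(6.36)]
lamp [np.float64(5.86), np.float64(7.25)]
hub scene0 [251, 251, 251, 249, 236, 194, 154, 120, 105, 180, 244, 252]
hub scene7 [251, 251, 251, 251, 250, 240, 196, 129, 105, 181, 244, 252]
lamp scene0 [208, 208, 200, 177, 133, 105, 99, 80, 62, 65, 80, 85]
lamp scene7 [208, 209, 209, 206, 190, 146, 110, 83, 61, 65, 80, 84]
timer scene0 [170, 170, 171, 169, 165, 153, 122, 113, 175, 236, 237, 219]
timer scene7 [169, 169, 171, 172, 171, 168, 157, 141, 179, 236, 237, 218]
```

Edge shifts are 1.07 px for the hub and 1.39 px for the lamp. Each is about 5 mm of travel, in line with a key that started up to 1 mm in. While pressing, force held at 5–7 N, well over the 2 N friction, and rose about 1.5 N/mm, so each switch was on its stop. Handing in.

```bash
python3 -c "
from cell import robot
print(robot.job_done())"
```

```text
the job is handed in; nothing more can be done
None
```

I pressed the hub's orange key, then the blue key of the small yellow-capped lamp, then the timer's green key, with the shut fingertips. I backed the arm away and handed in at about 15.5 s.

- **Press force:** the readings peaked at about 6.1, 6.7 and 5.1 N for the hub, lamp and timer. At the end of each press the force matched the cap spring against a switch on its firm stop.
- **Nothing else moved:** the before/after top view shows changes only at the three pressed keys and the arm. The grey and red keys look unchanged and still up.
- **Check that disagreed:** triangulated key drops were 4.1 mm (hub), 5.8 mm (lamp) and 5.3 mm (timer), so the hub read low. A finer edge check gave about 4.9 mm for both hub and lamp. That fits a full press if those keys started up to 1 mm in, but the pictures are too coarse to prove the last millimetre. For that I relied on the force readings.

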